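Hang the swinging cleaning basket in the ultrasonic tank

TASK

Take the cleaning basket by the red grip of its hanger, lift it off the parking stand and carry it over the ultrasonic tank; as it comes off the stand it swings like a balance, so calm it there and keep it hanging still and level, lined up with the tank and clear above the rim, for four seconds. Then lower it gently so that the hanger's crossbar lies across the rim and the basket hangs level inside, and let go. The basket must never be steadied against or bump into anything, such as the bench, the tank or the gripper, and the other things on the bench stay where they are.

Things in the scene. Friction and masses are not known exactly. Their poses are not given: they have to be found in the camera images.
- hanger: Steel hanger (loose, 0.2 kg): crossbar 220 x 36 x 12 mm along its own x, an upright red grip on its middle, and two arms (x = +-40 mm) down to a free pivot 50 mm below the origin, axis along the hanger's x. Origin: centre of the crossbar's underside. At the start the crossbar lies on the stand's two posts. Hanger, basket and castings together weigh 0.65 to 0.95 kg.
- hanger_grip (a point): Middle of the red grip, 30 x 30 mm in section, 68 mm tall; this point is 48 mm above the hanger's origin, the grip runs from 12 to 80 mm above that origin. Axes as the hanger's.
- basket: Steel basket 64 (x) x 292 (y) x 36 mm with blue ends and orange end tabs, brass castings fixed in it; turns freely on the hanger's pivot about its own x (stops at +-0.5 rad). Origin on the pivot axis, 25 mm above its underside (underside 75 mm below the crossbar's underside). Hangs level by itself: z vertical. A positive turn about x raises the +y end.
- basket_pivot (a point): The same pivot point. Nominal dynamics: basket with castings 0.6 kg (hidden, +-20 percent), centre of mass 14 mm below the pivot, swing period 1.91 s (+-0.1), w = 3.28 rad/s, nearly undamped (amplitude halves in about 40 s). Accelerating the pivot along the basket's +y by a m/s2 adds -(w*w/9.81)*a rad/s2 to the turn about x.
- basket_tab (a point): Orange tab on the basket's +y end, 146 mm from the pivot along y and 7 mm above it when level: its height against the pivot shows the tilt. On the stand it leans at about +0.28 rad (this tab high) on a brass rod 12 mm beside the pivot: lifting the hanger by 5 mm lets it go and it swings.
- stand: Fixed grey parking stand, base 240 x 120 mm, two steel posts (24 x 44 mm section, at x = +-90 mm) with tops 150 mm above the bench, and a 10 mm brass rod along x below the basket. Origin: centre of its base on the bench. The hanger is on it at the start, with the same axes to within 0.02 rad.
- tank: Fixed ultrasonic cleaning tank, white and steel, empty and open on top, 170 (x) x 390 (y) x 120 mm tall, walls 20 mm thick, so the mouth is 130 x 350 mm; inner floor about 20 mm above the bench. Origin: centre of its underside on the bench; y is its long axis. Basket and tank are lined up when their y axes are parallel (either way round).
- tank_mouth (a point): Centre of the tank's mouth, at rim height, 120 mm above the bench; so is the hanger's origin when its crossbar lies on the rim. Axes as the tank's.
- block: Bystander: dark steel doming block, a 55 mm cube, on the bench's far side. Origin: centre of its underside.
- mandrel: Bystander: aluminium ring mandrel, 110 mm tall cone on a 60 mm foot, on the far side. Origin: centre of its underside.
- dish: Bystander: green dish, 100 mm across, 35 mm tall, on the far side. Origin: centre of its underside.

How it is judged:
By the outcome, as a careful person would: the job done as asked, in the order asked, and still so for the second after the job is handed in, with the robot touching nothing.
It also fails if it takes over 64 s, if anything falls off the work surface, if the arm or the gripper's body presses on something with over 40 N, if the wrist force passes 120 N, or if a joint passes its speed limit or range.

ROBOT

A 6-joint arm with a two-finger parallel gripper is mounted at the origin on the work surface. World frame = base frame: x ahead of the robot, y to its left, z up, the work surface at z = 0. Lengths are in m, angles in rad, forces in N, time in s.
With the tool pointing down it reaches from about 0.35 to 0.875 m from the base axis. Payload 4.2 kg.
Tool frame: the origin (TCP) lies where the fingers leave the gripper's body, on its centre line; the fingertips stand 70 mm ahead of it and the grasp point (between the pads) lies arm.tcp_to_grasp ahead of it (arm.tcp_to_grasp is the distance from the TCP to the grasp point, in m); z points along the fingers, y is the line along which they close (so a half turn about z gives the same grasp; the last joint's range is limited). The gripper opens to 87 mm and grips with 3 to 60 N. Pads are 19 mm wide; open, the fingers measure 117 mm over their backs; the gripper's body (75 mm by 190 mm) begins 51 mm behind the grasp point.
Start: joints at [1.428, 0.385, 0.008, 0, -1.194, -0.259], TCP at [0.244, 0.575, 0.292] pointing down, gripper open.
Joint ranges: [-3.14, 3.14], [-1.21, 2.06], [-1.07, 1.41], [-3.16, 2.05], [-2.99, -0.16], [-3.1, 3.1]. Speed limits (rad/s): [2.79, 2.79, 3.14, 3.14, 3.14, 3.14].

INTERFACE

Orientations are given as a unit quaternion [x, y, z, w].
In Python, from station import telemetry, optics, ticket, recognise, place_of, arm gives the robot as it stands.
- The arm moves only by the tool jog_arm, never from a script. Its argument "motion" is a list of rows, each an object with "offset": the shift along the tool's x, y, z as a fraction of full scale, a list of three; "dr": the turn, a rotation vector about the tool's x, y, z as a fraction of full scale, a list of three; "gripper": the finger opening in mm, from 0 to 87. A call has 1 to 20 rows; each row shifts and turns the commanded pose from where the row before left it, along the tool's axes as they then stand; what a row does not reach is not made up. Full scale, the value 1, is 0.03 m for a shift and 90 degrees for a turn. A row lasts 1/12 s, in which the tool goes at most 41.7 mm and 7.16 degrees, less where a joint would pass 70% of its speed; a pose out of reach is approached as far as the arm can. A call with a number of a shift or a turn outside -1 to 1 is refused whole. A call with a gripper value outside its range is refused whole. The fingers move at their own pace and stop on an object; "newtons" is the grip in N (left out, the last holds). Time passes only in rows, so rows that do not move let the fingers close. It gives the time, the measured TCP pose, the force, the opening and the grip force at its end, in the units of the state.
- telemetry.read_state(): the state, without advancing time (a new reading comes with each control period).
- optics.capture(name): name is "scene" or "side" or "wrist"; returns (picture, depth): 384x512x3 uint8, red, green, blue; 384x512 float32, m along the optical axis (not along the pixel's ray), 0 where there is no reading.
- optics.calibration(name): a dict with "camera_matrix" (3x3 intrinsics, pixels), "k1" (the pictures are not rectified: a ray, as slopes to the right and down, at radius r is drawn at 1 + k1 r^2 times it, then the intrinsics apply), "extrinsics" (4x4, takes a point from camera to world coordinates). Camera axes: x right, y up, looking along -z (the intrinsics and any distortion apply to the point x, -y, -z); pixel columns grow to the right and rows downward; lengths in m; the calibration is good to about 2 mm. A picture is of the moment at which its call begins: read the wrist's pose just before it. calibration takes no time and is no camera call; for the wrist camera it gives the pose at the moment of the call.
- ticket.close_job(): hands the job in; it is judged then, once.
Trained networks look in the newest picture that a camera, given by its name, has taken for a name from the list of things; names that differ only in an ending like _2 or _b are one class to them, and where a whole thing is asked for, a point or a joint stands for the part that bears it (a point fixed in the world has none). Each returns a list of dicts, best first, with "confidence" (0 to 1); they miss things now and then, are a little off and sometimes report something else, mostly with a low value. They report only what shows in the picture. A call takes as long as a camera call.
- recognise(camera, name): "extent" ([left, top, width, height] in pixels, round what is visible of it).
- place_of(camera, name): "xy" ([column, row] in pixels: a listed point, or the origin of a listed thing).
The state is a dict: "time_s": time; "joint_positions": joint angles; "joint_velocities": joint speeds; "joint_torque": joint torques, N m; "position": TCP position; "tcp_rot": TCP orientation; "wrist_force": force on the tool from outside, world axes, zero at the start; "wrist_torque": the same for the moment, N m; "gripper_width": finger opening in m; "grip_force": force on a finger pad.
Only numpy, scipy, OpenCV 4.12 (cv2) and the standard library are available. Lean on these libraries where they do the work, as an engineer would, in place of code of your own. Each camera call takes 0.05 s, during which the arm holds its last target. There are 200 camera calls.

## Working session

There is one attempt and no reset: what is moved stays moved. The work goes in short steps, Python scripts to look and compute and a tool call to move; the robot and the scene stay as the last step left them, time stands still between calls to the robot, and variables do not carry over. Pictures are saved under pics/ and viewed, at most 10 in all, crops included, and the job is handed in when it is done.

Besides the shell and the picture viewer there is one more tool, called after "Request:" as name(argument=value, ...), one argument or row to a line, values as JSON. jog_arm: Moves the arm, as the interface text tells. Shift numbers are shares of 0.03 m and turn numbers shares of 90 degrees, none past 1 either way. Its arguments: {"type":"object","properties":{"motion":{"type":"array"},"newtons":{"type":"number"}},"required":["motion"]}

```bash
mkdir -p pics; ls
cat > h.py <<'E'
import numpy as np, cv2
from station import telemetry, optics, ticket, recognise, place_of, arm
def snap(c,save=None):
    im,d=optics.capture(c)
    if save: cv2.imwrite('pics/'+save,im[:,:,::-1])
    return im,d
def ray(c,px):
    k=optics.calibration(c);K=np.array(k["camera_matrix"],float);E=np.array(k["extrinsics"])
    p=cv2.undistortPoints(np.array([[px]],float),K,np.array([k["k1"],0,0,0,0],float))[0,0]
    return E[:3,3],E[:3,:3]@np.array([p[0],-p[1],-1.])
def at_z(c,px,z):
    o,r=ray(c,px); return o+r*(z-o[2])/r[2]
def at_depth(c,px,d):
    o,r=ray(c,px); return o+r*d
def cloud(c,d):
    k=optics.calibration(c);K=np.array(k["camera_matrix"],float);E=np.array(k["extrinsics"])
    v,u=np.nonzero(d>0)
    p=cv2.undistortPoints(np.stack([u,v],1).astype(float)[:,None],K,np.array([k["k1"],0,0,0,0],float))[:,0]
    P=np.c_[p[:,0],-p[:,1],-np.ones(len(p))]*d[v,u][:,None]
    return P@E[:3,:3].T+E[:3,3],u,v
E
python3 - <<'E'
from h import *
print(telemetry.read_state(),arm.tcp_to_grasp)
for c in("scene","side"):
    im,d=snap(c,c+'0.png')
    print(c,np.round(optics.calibration(c)["extrinsics"],3).tolist())
    for n in("hanger_grip","basket_pivot","basket_tab","tank","tank_mouth","stand","hanger","block","mandrel","dish"):
        r=place_of(c,n)[:2]
        for q in r:
            u,v=q["xy"];i,j=int(round(v)),int(round(u))
            z={"hanger_grip":.198,"basket_pivot":.1,"tank_mouth":.12,"hanger":.15}.get(n,0)
            print(n,np.round(q["xy"],1),round(q["confidence"],2),np.round(at_z(c,q["xy"],z),3), np.round(at_depth(c,q["xy"],d[min(i,383),min(j,511)]),3))
E
```

```text
pics
{'time_s': 0.0, 'joint_positions': array([ 1.42756946e+00,  3.85505957e-01,  6.60710418e-03, -5.04541763e-04,
       -1.19400398e+00, -2.58644109e-01]), 'joint_velocities': array([-1.92810439e-05,  7.04652124e-04,  2.29403984e-03,  4.72900689e-04,
        9.32835068e-04, -1.69949261e-04]), 'joint_torque': array([-8.45358154e-04, -3.90665209e+01,  1.87402010e+01,  4.21969414e+00,
        1.09191769e-02, -1.94435911e-04]), 'position': array([0.24423486, 0.57479654, 0.29118184]), 'tcp_rot': array([ 9.79861146e-01, -1.99677163e-01, -1.73337779e-04,  1.06502241e-03]), 'wrist_force': array([-0.17932729,  0.04586267, -0.29489438]), 'wrist_torque': array([-0.01752401, -0.05611111, -0.01090106]), 'grip_force': 0.0, 'gripper_width': 0.08724295250742256} 0.051
scene [[0.818, -0.449, 0.359, 1.019], [0.575, 0.636, -0.515, -0.521], [0.003, 0.628, 0.778, 1.037], [0.0, 0.0, 0.0, 1.0]]
hanger_grip [258.2 122.1] 0.82 [0.487 0.263 0.198] [0.502 0.242 0.221]
basket_pivot [256.2 149.2] 0.87 [0.488 0.254 0.1  ] [0.475 0.273 0.077]
basket_tab [274.9 108.1] 0.64 [0.368 0.543 0.   ] [0.461 0.391 0.148]

[... 887 characters left out ...]
asket_pivot [290.9 279.9] 0.79 [0.496 0.251 0.1  ] [0.5   0.232 0.07 ]
basket_tab [290. 337.] 0.64 [0.475 0.325 0.   ] [0.462 0.394 0.151]
tank [320.9 162.5] 0.65 [ 0.527 -0.264  0.   ] [ 0.524 -0.242  0.018]
tank_mouth [322.  130.2] 0.74 [ 0.535 -0.27   0.12 ] [ 0.555 -0.42   0.016]
hanger [295.  272.3] 0.94 [0.486 0.264 0.15 ] [0.485 0.271 0.161]
hanger [251.2 160.5] 0.46 [ 0.68  -0.038  0.15 ] [ 0.74  -0.195  0.013]
block [218.4 201. ] 0.81 [ 0.777 -0.007  0.   ] [0.765 0.015 0.025]
mandrel [251.4 158.8] 0.78 [ 0.748 -0.218  0.   ] [ 0.74  -0.199  0.017]
mandrel [322.2 130.5] 0.65 [ 0.557 -0.442  0.   ] [ 0.554 -0.42   0.015]
dish [193.1 260. ] 0.91 [0.757 0.205 0.   ] [0.757 0.206 0.002]
```

View pics/scene0.png

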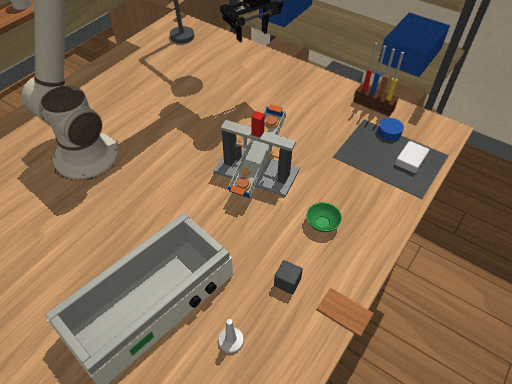

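View pics/side0.png

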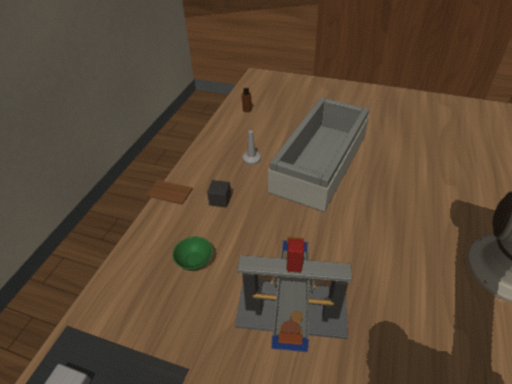

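Run:
```python
from h import *
Ps=[]
for c in("scene","side"):
    im,d=snap(c); P,u,v=cloud(c,d); col=im[v,u].astype(int)
    def rect(m,n):
        Q=P[m]
        if len(Q)<30: print(c,n,len(Q));return
        r=cv2.minAreaRect(Q[:,:2].astype(np.float32)); print(c,n,len(Q),np.round(r[0],4),np.round(r[1],3),round(r[2],2),"z",np.round(np.percentile(Q[:,2],[5,50,95]),3))
    near=lambda x,y,r:np.hypot(P[:,0]-x,P[:,1]-y)<r
    red=(col[:,0]>140)&(col[:,1]<80)&(col[:,2]<80)
    rect(red&near(.485,.263,.06),"red"); rect(red&near(.485,.263,.06)&(P[:,2]>.225),"redtop")
    rect(near(.525,-.26,.25)&(abs(P[:,2]-.12)<.005),"rim")
    rect(near(.485,.26,.16)&(abs(P[:,2]-.162)<.004)&~red,"bar")
    org=(col[:,0]>180)&(col[:,1]>80)&(col[:,1]<170)&(col[:,2]<80)
    rect(org&near(.47,.39,.06),"tab+")
    rect(org&near(.5,.12,.06),"tab-")
```

```text
scene red 68 [0.4902 0.257 ] [0.027 0.03 ] 8.21 z [0.227 0.23  0.232]
scene redtop 68 [0.4902 0.257 ] [0.027 0.03 ] 8.21 z [0.227 0.23  0.232]
scene rim 3860 [ 0.5879 -0.2715] [0.39  0.294] 80.2 z [0.116 0.12  0.123]
scene bar 626 [0.4893 0.2562] [0.22  0.043] 11.65 z [0.159 0.162 0.165]
scene tab+ 129 [0.4665 0.3684] [0.04  0.071] 15.64 z [0.115 0.131 0.151]
scene tab- 127 [0.515  0.1389] [0.038 0.062] 8.06 z [0.061 0.067 0.072]
side red 0
side redtop 0
side rim 1501 [ 0.5284 -0.2602] [0.395 0.172] 80.19 z [0.116 0.119 0.122]
side bar 1630 [0.49   0.2587] [0.221 0.039] 11.57 z [0.16  0.162 0.163]
side tab+ 0
side tab- 0
```

The scene view shows the parked basket around (258,140), with its +y tab high at (274,108) and the tank at (145,300). The side view agrees: stand (293,285), tank (320,155). I'll raise and turn the tool first.

Request:
jog_arm(
  motion=[
    {"offset":[0,0,-0.25],"dr":[0,0,-0.064],"gripper":87},
    {"offset":[0,0,-0.25],"dr":[0,0,-0.064],"gripper":87},
    {"offset":[0,0,-0.25],"dr":[0,0,-0.064],"gripper":87},
    {"offset":[0,0,-0.25],"dr":[0,0,-0.064],"gripper":87},
    {"offset":[0,0,-0.25],"dr":[0,0,-0.064],"gripper":87},
    {"offset":[0,0,-0.25],"dr":[0,0,-0.064],"gripper":87},
    {"offset":[0,0,0],"dr":[0,0,0],"gripper":87},
  ],
)

```text
time_s: 1.78
position: [0.2446, 0.5758, 0.3391]
tcp_rot: [0.995, 0.101, 0.001, -0.002]
wrist_force: [-0.1, 0.3, -0.1]
gripper_width: 0.0869
grip_force: 0.0
```

```bash
cat >> h.py <<'E'
from scipy.spatial.transform import Rotation as Ro
def rel(target,yaw_y=None):
    s=telemetry.read_state();R=Ro.from_quat(s["tcp_rot"]).as_matrix()
    print("t",round(s["time_s"],2),"tcp",np.round(s["position"],4),"x/y yaw",np.round(np.degrees([np.arctan2(R[1,0],R[0,0]),np.arctan2(R[1,1],R[0,1])]),2),"tilt",np.round(R[:2,2],4),
     "tool delta mm",np.round(1000*R.T@(np.array(target)-s["position"]),1),"F",np.round(s["wrist_force"],1),"w",round(s["gripper_width"],4),"q",np.round(s["joint_positions"],2))
E
python3 - <<'E'
from h import *
rel([.4897,.2575,.33])
E
```

```text
t 1.78 tcp [0.2446 0.5758 0.3391] x/y yaw [ 11.65 -78.35] tilt [0.0013 0.0033] tool delta mm [175.7 361.2   8.4] F [-0.1  0.3 -0.1] w 0.0869 q [ 1.43  0.36  0.08  0.   -1.29  0.35]
```

Request:
jog_arm(
  motion=[
    {"offset":[0.18,0.37,0.1],"dr":[0,0,0],"gripper":87},
    {"offset":[0.36,0.74,0],"dr":[0,0,0],"gripper":87},
    {"offset":[0.4,0.822,0],"dr":[0,0,0],"gripper":87},
    {"offset":[0.4,0.822,0],"dr":[0,0,0],"gripper":87},
    {"offset":[0.4,0.822,0],"dr":[0,0,0],"gripper":87},
    {"offset":[0.4,0.822,0],"dr":[0,0,0],"gripper":87},
    {"offset":[0.4,0.822,0],"dr":[0,0,0],"gripper":87},
    {"offset":[0.4,0.822,0],"dr":[0,0,0],"gripper":87},
    {"offset":[0.4,0.822,0],"dr":[0,0,0],"gripper":87},
    {"offset":[0.4,0.822,0],"dr":[0,0,0],"gripper":87},
    {"offset":[0.4,0.822,0],"dr":[0,0,0],"gripper":87},
    {"offset":[0.4,0.822,0],"dr":[0,0,0],"gripper":87},
    {"offset":[0.4,0.822,0],"dr":[0,0,0],"gripper":87},
    {"offset":[0.4,0.822,0],"dr":[0,0,0],"gripper":87},
    {"offset":[0.36,0.74,0],"dr":[0,0,0],"gripper":87},
    {"offset":[0.15,0.33,0],"dr":[0,0,0],"gripper":87},
    {"offset":[0,0,0],"dr":[0,0,0],"gripper":87},
    {"offset":[0,0,0],"dr":[0,0,0],"gripper":87},
    {"offset":[0,0,0],"dr":[0,0,0],"gripper":87},
  ],
)

```text
time_s: 3.37
position: [0.4882, 0.2565, 0.3339]
tcp_rot: [0.995, 0.1, -0.0, 0.0]
wrist_force: [0.7, 0.8, 0.1]
gripper_width: 0.0871
grip_force: 0.0
```

Run:
```python
from h import *
rel([.4897,.2575,.249])
im,d=snap("wrist","w1.png")
for n,z in(("hanger_grip",.198),("hanger",.15)):
    for q in place_of("wrist",n)[:2]: print(n,q["confidence"],np.round(q["xy"],1),np.round(at_z("wrist",q["xy"],z),4))
P,u,v=cloud("wrist",d);col=im[v,u].astype(int)
red=(col[:,0]>100)&(col[:,0]>2.2*col[:,1])&(col[:,0]>2.2*col[:,2])&(P[:,2]>.22)&(P[:,2]<.24)
bar=(abs(P[:,2]-.162)<.005)&(np.hypot(P[:,0]-.49,P[:,1]-.2575)<.13)
for m in(red,bar):
    if m.sum()>20:
        r=cv2.minAreaRect(P[m][:,:2].astype(np.float32));print(m.sum(),np.round(r[0],4),np.round(r[1],3),round(r[2],2),np.median(P[m][:,2]))
# tank from scene+side
for c in("scene","side"):
    im,d=snap(c);P,u,v=cloud(c,d)
    m=(abs(P[:,2]-.12)<.004)&(abs(P[:,0]-.5284)<.14)&(abs(P[:,1]+.26)<.25)
    Q=P[m][:,:2]-[.5284,-.2602]; a=np.radians(-9.8);L=Q@np.array([[np.cos(a),-np.sin(a)],[np.sin(a),np.cos(a)]])
    k=(abs(L[:,0])<.1)&(abs(L[:,1])<.21);r=cv2.minAreaRect(P[m][k][:,:2].astype(np.float32));print(c,k.sum(),np.round(r[0],4),np.round(r[1],3),r[2])
```

```text
t 3.37 tcp [0.4882 0.2565 0.3339] x/y yaw [ 11.52 -78.48] tilt [-0.0006 -0.0002] tool delta mm [ 1.8 -0.7 84.9] F [0.7 0.8 0.1] w 0.0871 q [ 0.78  0.23 -0.11 -0.   -1.23  0.99]
hanger_grip 0.91 [262.1 207.7] [0.4893 0.2583 0.198 ]
hanger 0.62 [260.2 192.6] [0.4857 0.2593 0.15  ]
1801 [0.4882 0.2586] [0.028 0.028] 10.91 0.23053298060598343
7625 [0.4997 0.2613] [0.195 0.036] 11.81 0.16269070211923065
scene 3716 [ 0.5278 -0.2611] [0.39  0.173] 80.38656616210938
side 247 [ 0.5489 -0.1398] [0.135 0.181] 86.47325897216797
```

Request:
jog_arm(
  motion=[
    {"offset":[0.04,-0.04,0.2],"dr":[0,0,0],"gripper":87},
    {"offset":[0,0,0.35],"dr":[0,0,0],"gripper":87},
    {"offset":[0,0,0.4],"dr":[0,0,0],"gripper":87},
    {"offset":[0,0,0.4],"dr":[0,0,0],"gripper":87},
    {"offset":[0,0,0.4],"dr":[0,0,0],"gripper":87},
    {"offset":[0,0,0.4],"dr":[0,0,0],"gripper":87},
    {"offset":[0,0,0.35],"dr":[0,0,0],"gripper":87},
    {"offset":[0,0,0.2],"dr":[0,0,0],"gripper":87},
    {"offset":[0,0,0.13],"dr":[0,0,0],"gripper":87},
    {"offset":[0,0,0],"dr":[0,0,0],"gripper":60},
    {"offset":[0,0,0],"dr":[0,0,0],"gripper":40},
    {"offset":[0,0,0],"dr":[0,0,0],"gripper":34},
    {"offset":[0,0,0],"dr":[0,0,0],"gripper":31},
    {"offset":[0,0,0],"dr":[0,0,0],"gripper":28},
    {"offset":[0,0,0],"dr":[0,0,0],"gripper":20},
    {"offset":[0,0,0],"dr":[0,0,0],"gripper":20},
    {"offset":[0,0,0],"dr":[0,0,0],"gripper":20},
  ],
  newtons=45,
)

```text
time_s: 5.03
position: [0.4896, 0.2577, 0.2495]
tcp_rot: [0.995, 0.101, 0.0, -0.0]
wrist_force: [-0.0, 0.7, 0.8]
gripper_width: 0.0415
grip_force: 0.0
```

```bash
cat >> h.py <<'E'
def tilt(c="scene",n=1,dbg=False):
    out=[]
    for i in range(n):
        s=telemetry.read_state();t=s["time_s"];R=Ro.from_quat(s["tcp_rot"]).as_matrix();im,d=optics.capture(c)
        P,u,v=cloud(c,d);col=im[v,u].astype(int)
        Q=(P-s["position"])@np.c_[R[:,0],-R[:,1],-R[:,2]]; Q[:,2]+=.199  # hanger frame, z about pivot... y sign fixed: -tool y
        org=(col[:,0]>120)&(col[:,0]-col[:,2]>80)&(col[:,0]-col[:,1]>40)&(col[:,1]>40)
        blue=(col[:,2]>col[:,0]+40)&(col[:,2]>60)
        m=(org|blue)&(abs(Q[:,0])<.05)&(abs(Q[:,1])<.17)&(abs(Q[:,1])>.1)&(Q[:,2]<.09)&(Q[:,2]>-.11)
        p=Q[m&(Q[:,1]>0)];q=Q[m&(Q[:,1]<0)]
        if len(p)<8 or len(q)<8: out.append((t,np.nan,len(p),len(q)));continue
        a=np.median(p,0);b=np.median(q,0)
        out.append((t,np.arctan2(a[2]-b[2],a[1]-b[1]),len(p),len(q)))
        if dbg: print(np.round(a,3),np.round(b,3))
    return np.array(out)
E
python3 - <<'E'
from h import *
rel([.4892,.258,.249])
s=telemetry.read_state();print(s["grip_force"])
for c in("scene","side"):print(c,tilt(c,2,True))
E
```

```text
t 5.03 tcp [0.4896 0.2577 0.2495] x/y yaw [ 11.54 -78.46] tilt [0.0002 0.0002] tool delta mm [-0.3 -0.3  0.5] F [-0.   0.7  0.8] w 0.0415 q [ 0.78  0.3  -0.23  0.   -1.04  0.99]
0.0
[0.006 0.115 0.074] [ 0.031 -0.14  -0.048]
[0.007 0.116 0.075] [ 0.031 -0.14  -0.048]
scene [[  5.0333       0.44726365 150.         246.        ]
 [  5.0833       0.44685344 146.         242.        ]]
side [[  5.1333      nan 220.       0.    ]
 [  5.1833      nan 200.       0.    ]]
```

Request:
jog_arm(
  motion=[
    {"offset":[0,0,0],"dr":[0,0,0],"gripper":20},
    {"offset":[0,0,0],"dr":[0,0,0],"gripper":20},
    {"offset":[0,0,0],"dr":[0,0,0],"gripper":20},
    {"offset":[0,0,0],"dr":[0,0,0],"gripper":20},
    {"offset":[0,0,0],"dr":[0,0,0],"gripper":20},
  ],
  newtons=45,
)

```text
time_s: 5.65
position: [0.4895, 0.2578, 0.2494]
tcp_rot: [0.995, 0.101, 0.0, -0.0]
wrist_force: [-0.2, 1.1, 0.1]
gripper_width: 0.0299
grip_force: 45.0
```

```bash
sed -i 's/Q\[:,2\]+=.199/Q[:,2]+=.149/; s/^        org=.*/        org=(col[:,0]>170)\&(col[:,1]>60)\&(col[:,1]<170)\&(col[:,2]<80)/; s/(Q\[:,2\]<.09)&(Q\[:,2\]>-.11)/(Q[:,2]<.09)\&(Q[:,2]>-.075)/' h.py
python3 - <<'E'
from h import *
rel([.4892,.258,.249]); print(telemetry.read_state()["grip_force"])
for c in("scene","side"):print(c,tilt(c,2,True))
im,d=snap("scene"); cv2.imwrite("pics/c1.png",cv2.resize(im[70:230,180:340,::-1],None,fx=3,fy=3))
E
```

```text
t 5.65 tcp [0.4895 0.2578 0.2494] x/y yaw [ 11.54 -78.46] tilt [0.     0.0001] tool delta mm [-0.3 -0.3  0.4] F [-0.2  1.1  0.1] w 0.0299 q [ 0.78  0.3  -0.23 -0.   -1.04  0.99]
44.998094416223466
[0.002 0.136 0.033] [ 0.023 -0.139 -0.042]
[0.003 0.136 0.034] [ 0.022 -0.139 -0.042]
scene [[  5.65         0.26886887 120.          32.        ]
 [  5.7          0.26755828 116.          30.        ]]
side [[  5.75    nan 246.     0.  ]
 [  5.8     nan 232.     0.  ]]
```

View pics/c1.png

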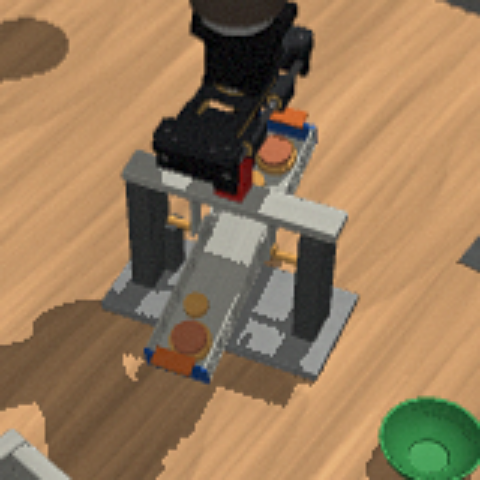

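The crop shows the fingers on the red grip at (235,175), with the basket still leaning and its orange tab at (290,120). Measured lean is 0.27 rad, as specified. Lifting now.

Request:
jog_arm(
  motion=[
    {"offset":[0,0,-0.2],"dr":[0,0,0],"gripper":20},
    {"offset":[0,0,-0.4],"dr":[0,0,0],"gripper":20},
    {"offset":[0,0,-0.5],"dr":[0,0,0],"gripper":20},
    {"offset":[0,0,-0.5],"dr":[0,0,0],"gripper":20},
    {"offset":[0,0,-0.5],"dr":[0,0,0],"gripper":20},
    {"offset":[0,0,-0.5],"dr":[0,0,0],"gripper":20},
    {"offset":[0,0,-0.5],"dr":[0,0,0],"gripper":20},
    {"offset":[0,0,-0.5],"dr":[0,0,0],"gripper":20},
    {"offset":[0,0,-0.5],"dr":[0,0,0],"gripper":20},
    {"offset":[0,0,-0.4],"dr":[0,0,0],"gripper":20},
    {"offset":[0,0,-0.2],"dr":[0,0,0],"gripper":20},
    {"offset":[0,0,0],"dr":[0,0,0],"gripper":20},
  ],
  newtons=45,
)

```text
time_s: 6.9
position: [0.4894, 0.2577, 0.3903]
tcp_rot: [0.995, 0.1, -0.0, -0.0]
wrist_force: [0.6, -0.3, -7.1]
gripper_width: 0.0298
grip_force: 45.0
```

Run:
```python
from h import *
rel([.528,-.2606,.379]);print(telemetry.read_state()["grip_force"])
T=tilt("scene",14);np.save("T1.npy",T);print(np.round(T,3).tolist())
```

```text
t 6.9 tcp [0.4894 0.2577 0.3903] x/y yaw [ 11.51 -78.49] tilt [-0.0006  0.0003] tool delta mm [-65.6 515.5  11.1] F [ 0.6 -0.3 -7.1] w 0.0298 q [ 0.78  0.21  0.   -0.   -1.37  0.99]
44.99548165127635
[[6.9, -0.221, 34.0, 216.0], [6.95, -0.211, 38.0, 215.0], [7.0, -0.2, 53.0, 198.0], [7.05, -0.177, 68.0, 191.0], [7.1, -0.156, 87.0, 196.0], [7.15, -0.124, 110.0, 190.0], [7.2, -0.095, 131.0, 170.0], [7.25, -0.053, 150.0, 150.0], [7.3, -0.01, 165.0, 138.0], [7.35, 0.037, 181.0, 141.0], [7.4, 0.078, 180.0, 119.0], [7.45, 0.125, 177.0, 115.0], [7.5, 0.167, 161.0, 96.0], [7.55, 0.203, 169.0, 79.0]]
```

Request:
jog_arm(
  motion=[
    {"offset":[0,0,0],"dr":[0,0,0.013],"gripper":20},
    {"offset":[0,0,0],"dr":[0,0,0.03],"gripper":20},
    {"offset":[0,0,0],"dr":[0,0,0.03],"gripper":20},
    {"offset":[0,0,0],"dr":[0,0,0.03],"gripper":20},
    {"offset":[0,0,0],"dr":[0,0,0.03],"gripper":20},
    {"offset":[0,0,0],"dr":[0,0,0.03],"gripper":20},
    {"offset":[0,0,0],"dr":[0,0,0.03],"gripper":20},
    {"offset":[0,0,0],"dr":[0,0,0.03],"gripper":20},
    {"offset":[0,0,0],"dr":[0,0,0.013],"gripper":20},
    {"offset":[0,0,0],"dr":[0,0,0],"gripper":20},
  ],
)

```text
time_s: 8.43
position: [0.4896, 0.2577, 0.3904]
tcp_rot: [0.996, -0.085, -0.0, -0.0]
wrist_force: [0.0, -0.4, -8.0]
gripper_width: 0.0295
grip_force: 45.0
```

Run:
```python
from h import *
from scipy.optimize import least_squares
rel([.528,-.2606,.379])
T=np.r_[np.load("T1.npy"),tilt("scene",18)];np.save("T2.npy",T);print(np.round(T[14:,1:],3).tolist())
t,y=T[:,0]-8,T[:,1];k=np.isfinite(y)
f=lambda p:(p[0]*np.cos(p[2]*t)+p[1]*np.sin(p[2]*t)+p[3]-y)[k]
r=least_squares(f,[.1,.1,3.28,0],loss="soft_l1",f_scale=.01);print(r.x,"amp",np.hypot(*r.x[:2]),np.round(r.fun*1000).astype(int),"now",telemetry.read_state()["time_s"])
```

```text
t 8.43 tcp [0.4896 0.2577 0.3904] x/y yaw [ -9.73 -99.73] tilt [-0.  0.] tool delta mm [125.5 504.3  11.4] F [ 0.  -0.4 -8. ] w 0.0295 q [ 0.78  0.21  0.   -0.   -1.37  0.62]
[[-0.074, 141.0, 110.0], [-0.114, 145.0, 120.0], [-0.142, 141.0, 127.0], [-0.177, 127.0, 133.0], [-0.203, 123.0, 136.0], [-0.223, 112.0, 138.0], [-0.232, 108.0, 136.0], [-0.235, 108.0, 139.0], [-0.229, 109.0, 142.0], [-0.221, 111.0, 140.0], [-0.198, 123.0, 144.0], [-0.172, 125.0, 129.0], [-0.143, 126.0, 125.0], [-0.107, 143.0, 117.0], [-0.068, 147.0, 113.0], [-0.03, 147.0, 95.0], [0.009, 158.0, 80.0], [0.058, 152.0, 77.0]]
[ 0.22333675 -0.14465163  3.28737389  0.03567641] amp 0.2660890802317306 [ -8 -10  -6  -8  -2  -1   6   5   4   1   3  -1  -4  -3  -1   1  -5   1
   3   6   5   5   3   6   1  -2  -1  -2  -3   1   5  -1] now 9.3333
```

```bash
cat > plan.py <<'E'
from h import *
from scipy.integrate import solve_ivp
from scipy.optimize import minimize
W=3.287;H=1/12
def sim(v,th0,om0,lag=.03,n=20,w=W):
    # v: mm per row along tool y (= -basket y); returns th,om each substep, semi-exact
    pos=np.r_[0,np.cumsum(v)]/1000; vel=np.repeat(np.asarray(v)/1000/H,n)
    dt=H/n; k=int(round(lag/dt)); vel=np.r_[np.zeros(k),vel,np.zeros(3*n)]
    vel=np.convolve(vel,np.ones(n//2)/(n//2))[:len(vel)]
    a=-np.gradient(vel,dt); th,om=th0,om0; out=[]
    for ai in a:
        om+=dt*(-w*w*th-(w*w/9.81)*ai); th+=dt*om; out.append((th,om))
    return np.array(out)
def plan(D,N,th0,om0,vmax=28,lag=.03):
    # linear response
    z=sim(np.zeros(N),th0,om0,lag)[-1]; B=np.array([sim(np.eye(N)[i]*1.,0,0,lag)[-1] for i in range(N)]).T
    A=np.r_[B,[np.ones(N)]]; b=np.r_[-z,D]
    Dm=np.diff(np.eye(N+4)[:,2:-2],n=1,axis=0); Q=Dm.T@Dm
    sc=np.array([1000,300,1.])
    r=minimize(lambda v:v@Q@v/100,np.full(N,D/N),jac=lambda v:2*Q@v/100,bounds=[(-vmax,vmax)]*N,
      constraints={"type":"eq","fun":lambda v:sc*(A@v-b),"jac":lambda v:sc[:,None]*A},method="SLSQP",options={"maxiter":300})
    return r.x,r.success,r.fun
E
python3 - <<'E'
from plan import *
p=[0.22333675,-0.14465163,3.28737389]
dt=9.3333-8;c,s=np.cos(p[2]*dt),np.sin(p[2]*dt)
th0=p[0]*c+p[1]*s;om0=p[2]*(-p[0]*s+p[1]*c);print(th0,om0)
for N in(24,30,34,38,42):
    v,ok,f=plan(504.3,N,th0,om0);S=sim(v,th0,om0)
    print(N,ok,round(f,2),"maxth",np.round([S[:,0].min(),S[:,0].max()],3),"end",S[-1].round(4),np.round(v/30,2).tolist())
E
```

```text
0.06464793192825971 0.8485249032276242
24 False 48.92 maxth [-0.203  0.293] end [0.106  0.0168] [0.93, 0.93, -0.22, -0.93, -0.93, 0.23, 0.93, 0.93, 0.93, 0.93, 0.93, 0.93, 0.93, 0.93, 0.93, 0.93, 0.93, 0.93, 0.93, 0.93, 0.93, 0.93, 0.93, 0.93]
30 False 87.9 maxth [-0.199  0.305] end [-0.0016 -0.3044] [0.93, 0.93, 0.19, -0.93, -0.93, -0.19, 0.93, 0.93, 0.93, 0.93, 0.93, 0.93, 0.93, 0.93, 0.93, 0.93, 0.93, 0.93, 0.93, 0.93, 0.93, 0.93, 0.93, 0.93, 0.93, -0.47, -0.93, -0.93, 0.48, 0.93]
34 False 113.07 maxth [-0.14   0.329] end [-0.0139 -0.0332] [0.93, 0.93, 0.93, -0.93, -0.93, -0.93, -0.93, 0.93, 0.93, 0.93, 0.93, 0.93, 0.93, 0.93, 0.93, 0.93, 0.93, 0.93, 0.93, 0.93, 0.93, 0.93, 0.93, 0.93, 0.93, 0.31, -0.93, -0.93, -0.93, -0.3, 0.93, 0.93, 0.93, 0.93]
38 True 8.36 maxth [-0.103  0.247] end [0. 0.] [0.01, -0.07, -0.2, -0.32, -0.4, -0.42, -0.35, -0.2, 0.02, 0.28, 0.55, 0.78, 0.92, 0.93, 0.93, 0.93, 0.93, 0.93, 0.93, 0.93, 0.93, 0.93, 0.93, 0.86, 0.69, 0.49, 0.29, 0.13, 0.04, 0.04, 0.11, 0.26, 0.44, 0.63, 0.78, 0.84, 0.76, 0.5]
42 True 2.89 maxth [-0.151  0.252] end [0. 0.] [-0.05, -0.1, -0.14, -0.16, -0.16, -0.12, -0.06, 0.04, 0.16, 0.29, 0.44, 0.58, 0.71, 0.82, 0.9, 0.93, 0.93, 0.93, 0.93, 0.91, 0.84, 0.75, 0.64, 0.52, 0.41, 0.31, 0.22, 0.17, 0.14, 0.15, 0.18, 0.24, 0.31, 0.39, 0.47, 0.53, 0.57, 0.58, 0.56, 0.48, 0.37, 0.2]
```

Request:
jog_arm(
  motion=[
    {"offset":[0,-0.05,0],"dr":[0,0,0],"gripper":20},
    {"offset":[0,-0.1,0],"dr":[0,0,0],"gripper":20},
    {"offset":[0,-0.14,0],"dr":[0,0,0],"gripper":20},
    {"offset":[0,-0.16,0],"dr":[0,0,0],"gripper":20},
    {"offset":[0,-0.16,0],"dr":[0,0,0],"gripper":20},
    {"offset":[0,-0.12,0],"dr":[0,0,0],"gripper":20},
    {"offset":[0,-0.06,0],"dr":[0,0,0],"gripper":20},
    {"offset":[0,0.04,0],"dr":[0,0,0],"gripper":20},
    {"offset":[0.05,0.16,0],"dr":[0,0,0],"gripper":20},
    {"offset":[0.1,0.29,0],"dr":[0,0,0],"gripper":20},
    {"offset":[0.15,0.44,0],"dr":[0,0,0],"gripper":20},
    {"offset":[0.199,0.58,0],"dr":[0,0,0],"gripper":20},
    {"offset":[0.199,0.71,0],"dr":[0,0,0],"gripper":20},
    {"offset":[0.199,0.82,0],"dr":[0,0,0],"gripper":20},
    {"offset":[0.199,0.9,0],"dr":[0,0,0],"gripper":20},
    {"offset":[0.199,0.93,0],"dr":[0,0,0],"gripper":20},
    {"offset":[0.199,0.93,0],"dr":[0,0,0],"gripper":20},
    {"offset":[0.199,0.93,0],"dr":[0,0,0],"gripper":20},
    {"offset":[0.199,0.93,0],"dr":[0,0,0],"gripper":20},
    {"offset":[0.199,0.91,0],"dr":[0,0,0],"gripper":20},
  ],
)

```text
time_s: 11.0
position: [0.5111, 0.0141, 0.3909]
tcp_rot: [0.996, -0.085, 0.0, 0.0]
wrist_force: [0.9, 0.4, -7.2]
gripper_width: 0.0297
grip_force: 45.0
```

Request:
jog_arm(
  motion=[
    {"offset":[0.199,0.84,0],"dr":[0,0,0],"gripper":20},
    {"offset":[0.199,0.75,0],"dr":[0,0,0],"gripper":20},
    {"offset":[0.199,0.64,0],"dr":[0,0,0],"gripper":20},
    {"offset":[0.199,0.52,0],"dr":[0,0,0],"gripper":20},
    {"offset":[0.199,0.41,0],"dr":[0,0,0],"gripper":20},
    {"offset":[0.199,0.31,0],"dr":[0,0,0],"gripper":20},
    {"offset":[0.199,0.22,0],"dr":[0,0,0],"gripper":20},
    {"offset":[0.199,0.17,0],"dr":[0,0,0],"gripper":20},
    {"offset":[0.199,0.14,0],"dr":[0,0,0],"gripper":20},
    {"offset":[0.15,0.15,0],"dr":[0,0,0],"gripper":20},
    {"offset":[0.1,0.18,0],"dr":[0,0,0],"gripper":20},
    {"offset":[0.05,0.24,0],"dr":[0,0,0],"gripper":20},
    {"offset":[0,0.31,0],"dr":[0,0,0],"gripper":20},
    {"offset":[0,0.39,0],"dr":[0,0,0],"gripper":20},
    {"offset":[0,0.47,0],"dr":[0,0,0],"gripper":20},
    {"offset":[0,0.53,0],"dr":[0,0,0],"gripper":20},
    {"offset":[0,0.57,0],"dr":[0,0,0],"gripper":20},
    {"offset":[0,0.58,0],"dr":[0,0,0],"gripper":20},
    {"offset":[0,0.56,0],"dr":[0,0,0],"gripper":20},
    {"offset":[0,0.48,0],"dr":[0,0,0],"gripper":20},
  ],
)

```text
time_s: 12.67
position: [0.5302, -0.2454, 0.3905]
tcp_rot: [0.996, -0.085, -0.0, 0.0]
wrist_force: [0.4, 0.9, -7.5]
gripper_width: 0.0302
grip_force: 45.0
```

Request:
jog_arm(
  motion=[
    {"offset":[0,0.37,0],"dr":[0,0,0],"gripper":20},
    {"offset":[0,0.2,0],"dr":[0,0,0],"gripper":20},
    {"offset":[0,0,0],"dr":[0,0,0],"gripper":20},
    {"offset":[0,0,0],"dr":[0,0,0],"gripper":20},
  ],
)

```text
time_s: 13.0
position: [0.5281, -0.2606, 0.3902]
tcp_rot: [0.996, -0.085, -0.0, -0.0]
wrist_force: [0.4, -0.9, -7.8]
gripper_width: 0.0294
grip_force: 45.0
```

Run:
```python
from h import *
rel([.528,-.2606,.34])
T=tilt("scene",3,True);print(np.round(T,3).tolist())
T=tilt("side",3,True);print(np.round(T,3).tolist())
im,d=snap("scene","s2.png")
```

```text
t 13.0 tcp [ 0.5281 -0.2606  0.3902] x/y yaw [ -9.73 -99.73] tilt [-0.      0.0005] tool delta mm [-0.1  0.1 50.2] F [ 0.4 -0.9 -7.8] w 0.0294 q [-0.18  0.27  0.09 -0.   -1.39  1.58]
[ 0.001  0.142 -0.   ] [-0.003 -0.144  0.012]
[-0.     0.142 -0.   ] [-0.001 -0.144  0.013]
[-0.     0.141 -0.001] [-0.003 -0.144  0.014]
[[13.0, -0.043, 189.0, 73.0], [13.05, -0.046, 185.0, 70.0], [13.1, -0.053, 189.0, 70.0]]
[[13.15, nan, 24.0, 2.0], [13.2, nan, 29.0, 0.0], [13.25, nan, 23.0, 0.0]]
```

View pics/s2.png

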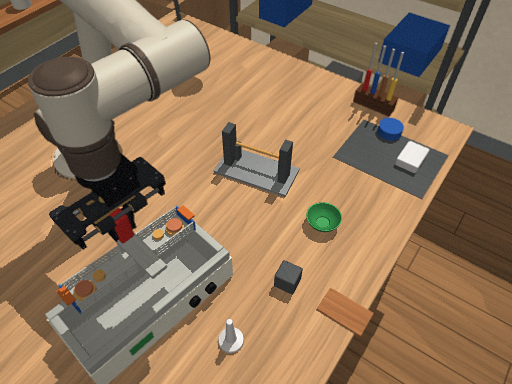

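The scene view shows the basket over the tank, tabs at (185,215) and (67,297), gripper aligned with it. Next I measure the residual swing.

Run:
```python
from h import *
T=tilt("scene",10);np.save("U1.npy",T);print(np.round(T[:,1],3).tolist())
```

```text
[-0.036, -0.031, -0.028, -0.018, -0.011, -0.003, 0.005, 0.013, 0.021, 0.027]
```

Request:
jog_arm(
  motion=[
    {"offset":[0,0,0],"dr":[0,0,0],"gripper":20},
    {"offset":[0,0,0],"dr":[0,0,0],"gripper":20},
    {"offset":[0,0,0],"dr":[0,0,0],"gripper":20},
    {"offset":[0,0,0],"dr":[0,0,0],"gripper":20},
    {"offset":[0,0,0],"dr":[0,0,0],"gripper":20},
  ],
)

```text
time_s: 14.27
position: [0.5282, -0.2605, 0.3904]
tcp_rot: [0.996, -0.085, 0.0, 0.0]
wrist_force: [1.1, -0.9, -8.1]
gripper_width: 0.0297
grip_force: 45.0
```

```bash
cat > fit.py <<'E'
from plan import *
def fit(T,w=W):
    now=telemetry.read_state()["time_s"];t=T[:,0]-now;k=np.isfinite(T[:,1])
    A=np.c_[np.cos(w*t),np.sin(w*t),np.ones(len(t))][k]
    x,*_=np.linalg.lstsq(A,T[k,1],rcond=None);r=A@x-T[k,1]
    print("now",now,"th",x[0].round(4),"om",(x[1]*w).round(4),"bias",x[2].round(4),"amp",np.hypot(*x[:2]).round(4),"rms",r.std().round(4))
    return x[0],x[1]*w,x[2]
E
python3 - <<'E'
from fit import *
T=np.r_[np.load("U1.npy"),tilt("scene",10)];np.save("U2.npy",T);print(np.round(T[:,1],3).tolist())
th,om,b=fit(T)
for N in(12,18,24):
    v,ok,f=plan(0,N,th,om);S=sim(v,th,om)
    print(N,ok,round(f,2),"end",S[-1].round(4),np.round(v/30,3).tolist())
E
```

```text
[-0.036, -0.031, -0.028, -0.018, -0.011, -0.003, 0.005, 0.013, 0.021, 0.027, 0.041, 0.034, 0.029, 0.022, 0.015, 0.005, -0.001, -0.01, -0.012, -0.022]
now 14.7667 th -0.029 om -0.1257 bias -0.0006 amp 0.048 rms 0.0015
12 True 3.86 end [-0. -0.] [-0.17, -0.121, 0.044, 0.23, 0.367, 0.406, 0.33, 0.151, -0.087, -0.317, -0.45, -0.382]
18 True 0.21 end [-0.  0.] [0.07, 0.119, 0.148, 0.156, 0.146, 0.121, 0.084, 0.04, -0.007, -0.051, -0.089, -0.117, -0.134, -0.137, -0.128, -0.106, -0.075, -0.039]
24 True 0.18 end [0. 0.] [0.059, 0.102, 0.128, 0.137, 0.13, 0.11, 0.079, 0.041, 0.0, -0.04, -0.076, -0.105, -0.124, -0.132, -0.129, -0.115, -0.092, -0.064, -0.033, -0.003, 0.021, 0.037, 0.04, 0.028]
```

Request:
jog_arm(
  motion=[
    {"offset":[0,0.07,0.03],"dr":[0,0,0],"gripper":20},
    {"offset":[0,0.119,0.07],"dr":[0,0,0],"gripper":20},
    {"offset":[0,0.148,0.1],"dr":[0,0,0],"gripper":20},
    {"offset":[0,0.156,0.115],"dr":[0,0,0],"gripper":20},
    {"offset":[0,0.146,0.115],"dr":[0,0,0],"gripper":20},
    {"offset":[0,0.121,0.115],"dr":[0,0,0],"gripper":20},
    {"offset":[0,0.084,0.115],"dr":[0,0,0],"gripper":20},
    {"offset":[0,0.04,0.115],"dr":[0,0,0],"gripper":20},
    {"offset":[0,-0.007,0.115],"dr":[0,0,0],"gripper":20},
    {"offset":[0,-0.051,0.115],"dr":[0,0,0],"gripper":20},
    {"offset":[0,-0.089,0.115],"dr":[0,0,0],"gripper":20},
    {"offset":[0,-0.117,0.115],"dr":[0,0,0],"gripper":20},
    {"offset":[0,-0.134,0.115],"dr":[0,0,0],"gripper":20},
    {"offset":[0,-0.137,0.115],"dr":[0,0,0],"gripper":20},
    {"offset":[0,-0.128,0.115],"dr":[0,0,0],"gripper":20},
    {"offset":[0,-0.106,0.1],"dr":[0,0,0],"gripper":20},
    {"offset":[0,-0.075,0.07],"dr":[0,0,0],"gripper":20},
    {"offset":[0,-0.039,0.03],"dr":[0,0,0],"gripper":20},
    {"offset":[0,0,0],"dr":[0,0,0],"gripper":20},
    {"offset":[0,0,0],"dr":[0,0,0],"gripper":20},
  ],
)

```text
time_s: 16.43
position: [0.5283, -0.2606, 0.3371]
tcp_rot: [0.996, -0.084, 0.0, 0.0]
wrist_force: [0.5, 0.3, -7.3]
gripper_width: 0.0298
grip_force: 45.0
```

Run:
```python
from fit import *
T=tilt("scene",7);np.save("V1.npy",T);print(np.round(T[:,1],3).tolist())
```

```text
[0.008, 0.006, 0.007, 0.01, 0.007, 0.008, 0.005]
```

Request:
jog_arm(
  motion=[
    {"offset":[0,0,0],"dr":[0,0,0],"gripper":20},
    {"offset":[0,0,0],"dr":[0,0,0],"gripper":20},
    {"offset":[0,0,0],"dr":[0,0,0],"gripper":20},
    {"offset":[0,0,0],"dr":[0,0,0],"gripper":20},
    {"offset":[0,0,0],"dr":[0,0,0],"gripper":20},
    {"offset":[0,0,0],"dr":[0,0,0],"gripper":20},
    {"offset":[0,0,0],"dr":[0,0,0],"gripper":20},
  ],
)

```text
time_s: 17.37
position: [0.5282, -0.2605, 0.3369]
tcp_rot: [0.996, -0.085, -0.0, -0.0]
wrist_force: [0.0, -0.7, -8.2]
gripper_width: 0.0291
grip_force: 45.0
```

Run:
```python
from fit import *
T=np.r_[np.load("V1.npy"),tilt("scene",8)];np.save("V2.npy",T);print(np.round(T[:,1],3).tolist())
th,om,b=fit(T);rel([.528,-.2606,.34])
v,ok,f=plan(0,18,th,om);print(ok,sim(v,th,om)[-1].round(4),np.round(v/30,3).tolist())
```

```text
[0.008, 0.006, 0.007, 0.01, 0.007, 0.008, 0.005, -0.008, -0.009, -0.009, -0.008, -0.011, -0.008, -0.008, -0.01]
now 17.7667 th -0.0062 om 0.0192 bias -0.0008 amp 0.0085 rms 0.0012
t 17.77 tcp [ 0.5282 -0.2605  0.337 ] x/y yaw [ -9.7 -99.7] tilt [ 0. -0.] tool delta mm [-0.2  0.1 -3. ] F [ 0.1 -0.4 -7.7] w 0.0297 q [-0.18  0.3  -0.01  0.   -1.26  1.58]
True [ 0. -0.] [0.019, 0.026, 0.024, 0.014, 0.0, -0.014, -0.028, -0.037, -0.041, -0.039, -0.032, -0.019, -0.004, 0.012, 0.026, 0.034, 0.035, 0.024]
```

Request:
jog_arm(
  motion=[
    {"offset":[0,0.019,0],"dr":[0,0,0],"gripper":20},
    {"offset":[0,0.026,0],"dr":[0,0,0],"gripper":20},
    {"offset":[0,0.024,0],"dr":[0,0,0],"gripper":20},
    {"offset":[0,0.014,0],"dr":[0,0,0],"gripper":20},
    {"offset":[0,0,0],"dr":[0,0,0],"gripper":20},
    {"offset":[0,-0.014,0],"dr":[0,0,0],"gripper":20},
    {"offset":[0,-0.028,0],"dr":[0,0,0],"gripper":20},
    {"offset":[0,-0.037,0],"dr":[0,0,0],"gripper":20},
    {"offset":[0,-0.041,0],"dr":[0,0,0],"gripper":20},
    {"offset":[0,-0.039,0],"dr":[0,0,0],"gripper":20},
    {"offset":[0,-0.032,0],"dr":[0,0,0],"gripper":20},
    {"offset":[0,-0.019,0],"dr":[0,0,0],"gripper":20},
    {"offset":[0,-0.004,0],"dr":[0,0,0],"gripper":20},
    {"offset":[0,0.012,0],"dr":[0,0,0],"gripper":20},
    {"offset":[0,0.026,0],"dr":[0,0,0],"gripper":20},
    {"offset":[0,0.034,0],"dr":[0,0,0],"gripper":20},
    {"offset":[0,0.035,0],"dr":[0,0,0],"gripper":20},
    {"offset":[0,0.024,0],"dr":[0,0,0],"gripper":20},
    {"offset":[0,0,0],"dr":[0,0,0],"gripper":20},
    {"offset":[0,0,0],"dr":[0,0,0],"gripper":20},
  ],
)

```text
time_s: 19.43
position: [0.5282, -0.2606, 0.3369]
tcp_rot: [0.996, -0.085, 0.0, -0.0]
wrist_force: [0.9, 0.6, -8.0]
gripper_width: 0.0302
grip_force: 45.0
```

Run:
```python
from fit import *
T=tilt("scene",5);np.save("X1.npy",T);print(np.round(T[:,1],3).tolist())
```

```text
[0.001, 0.001, 0.0, -0.0, -0.001]
```

Request:
jog_arm(
  motion=[
    {"offset":[0,0,0],"dr":[0,0,0],"gripper":20},
    {"offset":[0,0,0],"dr":[0,0,0],"gripper":20},
    {"offset":[0,0,0],"dr":[0,0,0],"gripper":20},
    {"offset":[0,0,0],"dr":[0,0,0],"gripper":20},
    {"offset":[0,0,0],"dr":[0,0,0],"gripper":20},
    {"offset":[0,0,0],"dr":[0,0,0],"gripper":20},
    {"offset":[0,0,0],"dr":[0,0,0],"gripper":20},
    {"offset":[0,0,0],"dr":[0,0,0],"gripper":20},
    {"offset":[0,0,0],"dr":[0,0,0],"gripper":20},
    {"offset":[0,0,0],"dr":[0,0,0],"gripper":20},
    {"offset":[0,0,0],"dr":[0,0,0],"gripper":20},
    {"offset":[0,0,0],"dr":[0,0,0],"gripper":20},
    {"offset":[0,0,0],"dr":[0,0,0],"gripper":20},
    {"offset":[0,0,0],"dr":[0,0,0],"gripper":20},
    {"offset":[0,0,0],"dr":[0,0,0],"gripper":20},
  ],
)

```text
time_s: 20.93
position: [0.5282, -0.2605, 0.3369]
tcp_rot: [0.996, -0.085, 0.0, 0.0]
wrist_force: [-0.1, -0.0, -7.5]
gripper_width: 0.0293
grip_force: 45.0
```

Run:
```python
from fit import *
T=np.r_[np.load("X1.npy"),tilt("scene",5)];np.save("X2.npy",T);print(np.round(T[:,1],3).tolist());fit(T)
```

```text
[0.001, 0.001, 0.0, -0.0, -0.001, -0.002, -0.002, -0.004, 0.0, -0.001]
now 21.1833 th 0.0041 om 0.0078 bias -0.0042 amp 0.0047 rms 0.0008
```

Request:
jog_arm(
  motion=[
    {"offset":[0,0,0],"dr":[0,0,0],"gripper":20},
    {"offset":[0,0,0],"dr":[0,0,0],"gripper":20},
    {"offset":[0,0,0],"dr":[0,0,0],"gripper":20},
    {"offset":[0,0,0],"dr":[0,0,0],"gripper":20},
    {"offset":[0,0,0],"dr":[0,0,0],"gripper":20},
    {"offset":[0,0,0],"dr":[0,0,0],"gripper":20},
    {"offset":[0,0,0],"dr":[0,0,0],"gripper":20},
    {"offset":[0,0,0],"dr":[0,0,0],"gripper":20},
    {"offset":[0,0,0],"dr":[0,0,0],"gripper":20},
    {"offset":[0,0,0],"dr":[0,0,0],"gripper":20},
    {"offset":[0,0,0],"dr":[0,0,0],"gripper":20},
    {"offset":[0,0,0],"dr":[0,0,0],"gripper":20},
    {"offset":[0,0,0],"dr":[0,0,0],"gripper":20},
    {"offset":[0,0,0],"dr":[0,0,0],"gripper":20},
    {"offset":[0,0,0],"dr":[0,0,0],"gripper":20},
    {"offset":[0,0,0],"dr":[0,0,0],"gripper":20},
    {"offset":[0,0,0],"dr":[0,0,0],"gripper":20},
    {"offset":[0,0,0],"dr":[0,0,0],"gripper":20},
    {"offset":[0,0,0],"dr":[0,0,0],"gripper":20},
    {"offset":[0,0,0],"dr":[0,0,0],"gripper":20},
  ],
)

```text
time_s: 22.85
position: [0.5282, -0.2605, 0.3369]
tcp_rot: [0.996, -0.085, -0.0, -0.0]
wrist_force: [1.0, 0.2, -8.0]
gripper_width: 0.0298
grip_force: 45.0
```

Request:
jog_arm(
  motion=[
    {"offset":[0,0,0],"dr":[0,0,0],"gripper":20},
    {"offset":[0,0,0],"dr":[0,0,0],"gripper":20},
    {"offset":[0,0,0],"dr":[0,0,0],"gripper":20},
    {"offset":[0,0,0],"dr":[0,0,0],"gripper":20},
    {"offset":[0,0,0],"dr":[0,0,0],"gripper":20},
    {"offset":[0,0,0],"dr":[0,0,0],"gripper":20},
    {"offset":[0,0,0],"dr":[0,0,0],"gripper":20},
    {"offset":[0,0,0],"dr":[0,0,0],"gripper":20},
    {"offset":[0,0,0],"dr":[0,0,0],"gripper":20},
    {"offset":[0,0,0],"dr":[0,0,0],"gripper":20},
    {"offset":[0,0,0],"dr":[0,0,0],"gripper":20},
    {"offset":[0,0,0],"dr":[0,0,0],"gripper":20},
    {"offset":[0,0,0],"dr":[0,0,0],"gripper":20},
    {"offset":[0,0,0],"dr":[0,0,0],"gripper":20},
    {"offset":[0,0,0],"dr":[0,0,0],"gripper":20},
    {"offset":[0,0,0],"dr":[0,0,0],"gripper":20},
    {"offset":[0,0,0],"dr":[0,0,0],"gripper":20},
    {"offset":[0,0,0],"dr":[0,0,0],"gripper":20},
    {"offset":[0,0,0],"dr":[0,0,0],"gripper":20},
    {"offset":[0,0,0],"dr":[0,0,0],"gripper":20},
  ],
)

```text
time_s: 24.52
position: [0.5282, -0.2605, 0.3369]
tcp_rot: [0.996, -0.085, -0.0, -0.0]
wrist_force: [-0.4, -0.4, -7.4]
gripper_width: 0.0293
grip_force: 45.0
```

Run:
```python
from fit import *
T=tilt("scene",6);print(np.round(T[:,1],3).tolist());rel([.528,-.2606,.219])
im,d=snap("scene");P,u,v=cloud("scene",d)
s=telemetry.read_state()
# crossbar top height, hanger frame check
R=Ro.from_quat(s["tcp_rot"]).as_matrix();Q=(P-s["position"])@np.c_[R[:,0],-R[:,1],-R[:,2]]
m=(abs(Q[:,0])<.12)&(abs(Q[:,0])>.04)&(abs(Q[:,1])<.03)&(abs(Q[:,2]+.087)<.012)
print("bar top z rel tcp",m.sum(),np.percentile(Q[m,2],[10,50,90]).round(4),np.polyfit(Q[m,0],Q[m,2],1).round(4))
```

```text
[-0.0, -0.003, -0.001, -0.002, 0.0, -0.004]
t 24.82 tcp [ 0.5282 -0.2606  0.337 ] x/y yaw [ -9.71 -99.71] tilt [0. 0.] tool delta mm [-2.00e-01  1.00e-01  1.18e+02] F [-0.2 -0.2 -7.7] w 0.0297 q [-0.18  0.3  -0.01 -0.   -1.26  1.58]
bar top z rel tcp 619 [-0.0904 -0.0874 -0.0857] [-0.0259 -0.0859]
```

Request:
jog_arm(
  motion=[
    {"offset":[0,0,0.05],"dr":[0,0,0],"gripper":20},
    {"offset":[0,0,0.1],"dr":[0,0,0],"gripper":20},
    {"offset":[0,0,0.15],"dr":[0,0,0],"gripper":20},
    {"offset":[0,0,0.2],"dr":[0,0,0],"gripper":20},
    {"offset":[0,0,0.26],"dr":[0,0,0],"gripper":20},
    {"offset":[0,0,0.26],"dr":[0,0,0],"gripper":20},
    {"offset":[0,0,0.26],"dr":[0,0,0],"gripper":20},
    {"offset":[0,0,0.26],"dr":[0,0,0],"gripper":20},
    {"offset":[0,0,0.26],"dr":[0,0,0],"gripper":20},
    {"offset":[0,0,0.26],"dr":[0,0,0],"gripper":20},
    {"offset":[0,0,0.26],"dr":[0,0,0],"gripper":20},
    {"offset":[0,0,0.26],"dr":[0,0,0],"gripper":20},
    {"offset":[0,0,0.26],"dr":[0,0,0],"gripper":20},
    {"offset":[0,0,0.26],"dr":[0,0,0],"gripper":20},
    {"offset":[0,0,0.2],"dr":[0,0,0],"gripper":20},
    {"offset":[0,0,0.15],"dr":[0,0,0],"gripper":20},
    {"offset":[0,0,0.1],"dr":[0,0,0],"gripper":20},
    {"offset":[0,0,0.05],"dr":[0,0,0],"gripper":20},
    {"offset":[0,0,0],"dr":[0,0,0],"gripper":20},
    {"offset":[0,0,0],"dr":[0,0,0],"gripper":20},
  ],
)

```text
time_s: 26.53
position: [0.5284, -0.2606, 0.2293]
tcp_rot: [0.996, -0.085, 0.0, 0.0]
wrist_force: [-0.9, -0.6, -8.6]
gripper_width: 0.0298
grip_force: 45.0
```

Run:
```python
from h import *
rel([.528,-.2606,.219]);print(tilt("scene",2,True))
im,d=snap("side"); cv2.imwrite("pics/s3.png",cv2.resize(im[60:260,220:430,::-1],None,fx=2.8,fy=2.8))
```

```text
t 26.53 tcp [ 0.5284 -0.2606  0.2293] x/y yaw [ -9.7 -99.7] tilt [ 0.0006 -0.0003] tool delta mm [-0.4  0.1 10.3] F [-0.9 -0.6 -8.6] w 0.0298 q [-0.18  0.38 -0.17  0.   -1.02  1.58]
[0.001 0.142 0.008] [-0.014 -0.144  0.007]
[-0.     0.142  0.007] [-0.013 -0.144  0.007]
[[2.65333000e+01 3.80949085e-03 1.52000000e+02 5.60000000e+01]
 [2.65833000e+01 2.33828700e-03 1.48000000e+02 6.10000000e+01]]
```

View pics/s3.png

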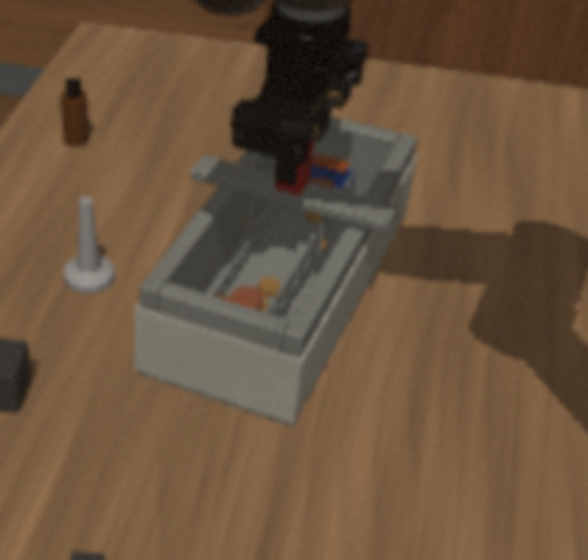

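The side crop shows the crossbar spanning the rim, from (205,170) to (390,215), and the basket centred inside the mouth. Now a slow final descent.

Request:
jog_arm(
  motion=[
    {"offset":[0,0,0.03],"dr":[0,0,0],"gripper":20},
    {"offset":[0,0,0.05],"dr":[0,0,0],"gripper":20},
    {"offset":[0,0,0.05],"dr":[0,0,0],"gripper":20},
    {"offset":[0,0,0.05],"dr":[0,0,0],"gripper":20},
    {"offset":[0,0,0.03],"dr":[0,0,0],"gripper":20},
    {"offset":[0,0,0.02],"dr":[0,0,0],"gripper":20},
    {"offset":[0,0,0.02],"dr":[0,0,0],"gripper":20},
    {"offset":[0,0,0.02],"dr":[0,0,0],"gripper":20},
    {"offset":[0,0,0.02],"dr":[0,0,0],"gripper":20},
    {"offset":[0,0,0.01],"dr":[0,0,0],"gripper":20},
    {"offset":[0,0,0],"dr":[0,0,0],"gripper":20},
    {"offset":[0,0,0],"dr":[0,0,0],"gripper":20},
  ],
)

```text
time_s: 27.68
position: [0.5282, -0.2605, 0.22]
tcp_rot: [0.996, -0.085, 0.0, 0.0]
wrist_force: [-1.1, 1.2, -7.7]
gripper_width: 0.0296
grip_force: 45.0
```

Not touching yet; continuing in 0.3 mm steps.

Request:
jog_arm(
  motion=[
    {"offset":[0,0,0.01],"dr":[0,0,0],"gripper":20},
    {"offset":[0,0,0.01],"dr":[0,0,0],"gripper":20},
    {"offset":[0,0,0.01],"dr":[0,0,0],"gripper":20},
    {"offset":[0,0,0],"dr":[0,0,0],"gripper":20},
  ],
)

```text
time_s: 28.02
position: [0.5283, -0.2605, 0.2194]
tcp_rot: [0.996, -0.085, 0.0, 0.0]
wrist_force: [0.3, 0.3, -4.8]
gripper_width: 0.0301
grip_force: 45.0
```

Request:
jog_arm(
  motion=[
    {"offset":[0,0,0.01],"dr":[0,0,0],"gripper":20},
    {"offset":[0,0,0.01],"dr":[0,0,0],"gripper":20},
    {"offset":[0,0,0],"dr":[0,0,0],"gripper":20},
  ],
)

```text
time_s: 28.27
position: [0.5283, -0.2605, 0.2194]
tcp_rot: [0.996, -0.084, 0.0, 0.0]
wrist_force: [-1.6, 2.6, -1.3]
gripper_width: 0.0299
grip_force: 45.0
```

Request:
jog_arm(
  motion=[
    {"offset":[0,0,0.005],"dr":[0,0,0],"gripper":20},
    {"offset":[0,0,0],"dr":[0,0,0],"gripper":20},
    {"offset":[0,0,0],"dr":[0,0,0],"gripper":20},
    {"offset":[0,0,0],"dr":[0,0,0],"gripper":20},
  ],
  newtons=5,
)

```text
time_s: 28.6
position: [0.5283, -0.2605, 0.2194]
tcp_rot: [0.996, -0.084, 0.0, 0.0]
wrist_force: [-4.1, 4.2, 4.9]
gripper_width: 0.0298
grip_force: 5.0
```

Request:
jog_arm(
  motion=[
    {"offset":[0,0,0],"dr":[0,0,0],"gripper":32},
    {"offset":[0,0,0],"dr":[0,0,0],"gripper":36},
    {"offset":[0,0,0],"dr":[0,0,0],"gripper":45},
    {"offset":[0,0,0],"dr":[0,0,0],"gripper":55},
    {"offset":[0,0,0],"dr":[0,0,0],"gripper":60},
    {"offset":[0,0,0],"dr":[0,0,0],"gripper":60},
    {"offset":[0,0,0],"dr":[0,0,0],"gripper":60},
    {"offset":[0,0,0],"dr":[0,0,0],"gripper":60},
    {"offset":[0,0,0],"dr":[0,0,0],"gripper":60},
  ],
)

```text
time_s: 29.35
position: [0.5283, -0.2606, 0.2183]
tcp_rot: [0.996, -0.085, 0.0, 0.0]
wrist_force: [-0.7, 0.9, -0.2]
gripper_width: 0.0593
grip_force: 0.0
```

Run:
```python
from h import *
rel([.528,-.2606,.35]);print(tilt("scene",3,True))
```

```text
t 29.35 tcp [ 0.5283 -0.2606  0.2183] x/y yaw [ -9.7 -99.7] tilt [ 0. -0.] tool delta mm [-2.000e-01  1.000e-01 -1.317e+02] F [-0.7  0.9 -0.2] w 0.0593 q [-0.18  0.39 -0.19  0.   -1.    1.58]
[0.002 0.143 0.008] [-0.014 -0.144  0.006]
[0.002 0.142 0.008] [-0.014 -0.144  0.007]
[0.002 0.142 0.008] [-0.014 -0.144  0.006]
[[2.93500000e+01 6.60417513e-03 1.44000000e+02 4.60000000e+01]
 [2.94000000e+01 3.95399780e-03 1.44000000e+02 4.50000000e+01]
 [2.94500000e+01 6.63112716e-03 1.44000000e+02 4.70000000e+01]]
```

Released; retreating straight up.

Request:
jog_arm(
  motion=[
    {"offset":[0,0,-0.1],"dr":[0,0,0],"gripper":60},
    {"offset":[0,0,-0.2],"dr":[0,0,0],"gripper":60},
    {"offset":[0,0,-0.3],"dr":[0,0,0],"gripper":60},
    {"offset":[0,0,-0.4],"dr":[0,0,0],"gripper":60},
    {"offset":[0,0,-0.5],"dr":[0,0,0],"gripper":60},
    {"offset":[0,0,-0.5],"dr":[0,0,0],"gripper":60},
    {"offset":[0,0,-0.5],"dr":[0,0,0],"gripper":60},
    {"offset":[0,0,-0.5],"dr":[0,0,0],"gripper":60},
    {"offset":[0,0,-0.5],"dr":[0,0,0],"gripper":60},
    {"offset":[0,0,-0.4],"dr":[0,0,0],"gripper":60},
    {"offset":[0,0,-0.2],"dr":[0,0,0],"gripper":60},
    {"offset":[0,0,0],"dr":[0,0,0],"gripper":60},
    {"offset":[0,0,0],"dr":[0,0,0],"gripper":60},
  ],
)

```text
time_s: 30.58
position: [0.5281, -0.2604, 0.3415]
tcp_rot: [0.996, -0.085, 0.0, -0.0]
wrist_force: [1.3, 0.9, 0.4]
gripper_width: 0.0601
grip_force: 0.0
```

Run:
```python
from h import *
rel([.528,-.2606,.35])
im,d=snap("scene");P,u,v=cloud("scene",d);col=im[v,u].astype(int)
a=np.radians(-9.7);Q=P-[.5283,-.2606,.07];Q[:,:2]=Q[:,:2]@np.array([[np.cos(a),-np.sin(a)],[np.sin(a),np.cos(a)]])
org=(col[:,0]>170)&(col[:,1]>60)&(col[:,1]<170)&(col[:,2]<80)
for s in(1,-1):
    m=org&(abs(Q[:,0])<.05)&(abs(Q[:,1]*s-.14)<.03)&(abs(Q[:,2])<.08);print(s,m.sum(),np.median(Q[m],0).round(3))
cv2.imwrite("pics/s4.png",cv2.resize(im[150:384,30:290,::-1],None,fx=2.4,fy=2.4))
```

```text
t 30.58 tcp [ 0.5281 -0.2604  0.3415] x/y yaw [ -9.7 -99.7] tilt [0.0006 0.0002] tool delta mm [-0.1  0.2 -8.5] F [1.3 0.9 0.4] w 0.0601 q [-0.18  0.29 -0.   -0.   -1.27  1.58]
1 99 [-0.     0.145  0.009]
-1 3 [-0.    -0.154  0.009]
```

View pics/s4.png

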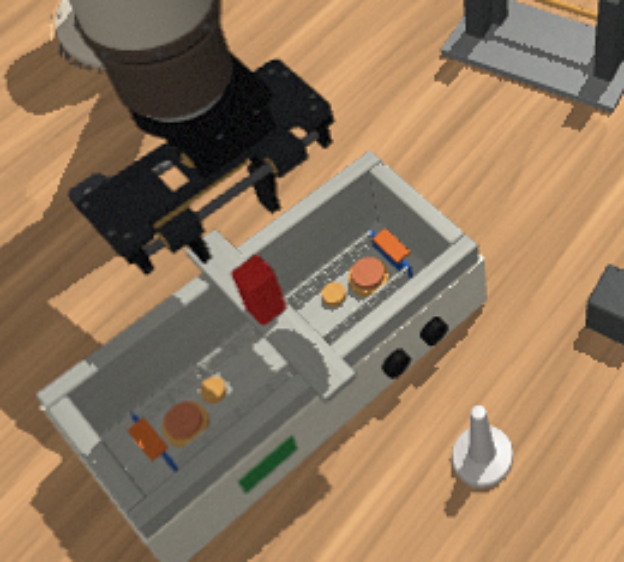

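The crop shows the crossbar across the rim with the red grip at (258,290). The basket hangs level and centred, tabs at (390,247) and (147,440), and the gripper is clear of it.

```bash
python3 -c "
from station import ticket;print(ticket.close_job())"
```

```text
the job is handed in; nothing more can be done
None
```

The basket hangs level in the tank with its crossbar across the rim, the gripper is clear, and the job was handed in at about 30.6 s after it hung still over the tank for about 5 s; no verdict came back.

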